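# Give each wooden box its own lid back

## Robot

A 6-joint arm with a two-finger parallel gripper is mounted at the origin on the work surface. World frame = base frame: x ahead of the robot, y to its left, z up, the work surface at z = 0. Lengths are in m, angles in rad, forces in N, time in s.
With the tool pointing down it reaches from about 0.375 to 0.925 m from the base axis. Payload 5.7 kg.
Tool frame: the origin (TCP) lies midway between the tips of the shut fingers; the grasp point (between the pads) lies 19 mm behind it; z points along the fingers, y is the line along which they close (so a half turn about z gives the same grasp; the last joint's range is limited). The gripper opens to 88 mm and grips with 3 to 60 N. Pads are 20 mm wide; open, the fingers measure 115 mm over their backs; the gripper's body (75 mm by 178 mm) begins 61 mm behind the grasp point.
Start: joints at [-1.443, 0.359, 1.51, -0, 1.272, -0.115], TCP at [0.144, -0.582, 0.183] pointing down, gripper open.
Joint ranges: [-2.97, 2.97], [-1.01, 2.36], [0.21, 2.38], [-0.96, 4.11], [0.2, 2.71], [-2.98, 2.98]. Speed limits (rad/s): [2.39, 2.39, 3.14, 3.14, 3.14, 3.14].

## Interface

Orientations are given as a unit quaternion [x, y, z, w].
In Python, from bench import move_ptp, servo_line, goto_joints, move_gripper, sleep, inverse_kinematics, capture, PlanningError, close_job, spot_in, silhouettes, current_clock, current_joint_pos, current_qvel, current_joint_torque, current_position, current_orientation, current_force, current_torque, current_finger_gap, current_grip_force gives the robot as it stands. Calls block until the motion is done:
- move_ptp(position, orientation): joint-space move of the TCP to a pose.
- servo_line(position, orientation=None, rate=0.15, contact_N=None): straight line of the TCP; orientation=None keeps the orientation; rate is the mean speed in m/s. With contact_N (N) it stops when the force on the tool has changed by that much, and returns True; else False.
- goto_joints(angles): joint-space move.
- move_gripper(opening): finger opening in m; the grip force is fixed at half the most; returns when the fingers have stopped.
- sleep(seconds).
- inverse_kinematics(position, orientation): joint angles nearest the present ones, or None.
- capture(name): name is "scene" or "top" or "wrist"; returns a dict with "image" (420x560x3 uint8, blue, green, red), "range_z" (420x560 float32, m along the optical axis (not along the pixel's ray), 0 where there is no reading), "intrinsics" (3x3 intrinsics, pixels), "R" (3x3) and "t" (3): a world point X has camera coordinates R X + t. Camera axes: x right, y down, z forward; pixel columns grow to the right and rows downward; lengths in m; the calibration is good to about 2 mm. The wrist camera is an equidistant fisheye: a pixel r from the principal point sees the ray r / f radians off the axis. A picture is of the moment at which its call begins.
A pose or a line that the arm cannot do raises PlanningError and nothing moves.
- close_job(): hands the job in; it is judged then, once.
Trained networks look in the newest picture that a camera, given by its name, has taken for a name from the list of things; names that differ only in an ending like _2 or _b are one class to them, and where a whole thing is asked for, a point or a joint stands for the part that bears it (a point fixed in the world has none). Each returns a list of dicts, best first, with "conf" (0 to 1); they miss things now and then, are a little off and sometimes report something else, mostly with a low value. They report only what shows in the picture. A call takes as long as a camera call. They do not tell look-alikes from the thing itself.
- spot_in(camera, query): "xy" ([column, row] in pixels, amid what is visible of it).
- silhouettes(camera, query): "region" (420x560 bool, what is visible of it) and "xy" ([column, row] in pixels, amid what is visible of it).
Readings, each from a call of its own:
- current_clock(): time.
- current_joint_pos(): joint angles.
- current_qvel(): joint speeds.
- current_joint_torque(): joint torques, N m.
- current_position(): TCP position.
- current_orientation(): TCP orientation.
- current_force(): force on the tool from outside, world axes, zero at the start.
- current_torque(): the same for the moment, N m.
- current_finger_gap(): finger opening in m.
- current_grip_force(): force on a finger pad.
Only numpy, scipy, OpenCV 4.12 (cv2) and the standard library are available. Lean on these libraries where they do the work, as an engineer would, in place of code of your own. Each camera call takes 0.05 s, during which the arm holds its last target. There are 200 camera calls.

## Task

The lids of the three wooden boxes are mixed up: each box wears the lid of another. Give every box the lid of its own shape, seated flat in place and centred, with the sides of the square and hexagonal lids parallel to the sides of their boxes. Begin by setting one lid down, plug downwards, on the middle of the free felt board and letting go of it there, leave the boxes where they stand, and do not knock over the glue bottle.

Things in the scene. Friction and masses are not known exactly. Their poses are not given: they have to be found in the camera images.
- lid_square_knob (a point): Loose square pale wooden lid, 84 mm a side, plate 10 mm thick, 90 g; on top a dark round grip knob, 24 mm thick, 36 mm high; below a round plug, 46 mm wide, 8 mm deep. Point: on the knob's axis, 24 mm above the plate's top, 42 mm above the plug's bottom; z up, sides parallel to x and y (looks the same every quarter turn). Starts on the hexagonal box.
- lid_hex_knob (a point): Loose regular hexagonal pale wooden lid, 84 mm across flats, 97 mm across corners, plate 10 mm thick, 90 g; on top a dark round grip knob, 24 mm thick, 36 mm high; below a round plug, 46 mm wide, 8 mm deep. Point: on the knob's axis, 24 mm above the plate's top, 42 mm above the plug's bottom; z up, x points at the middle of a flat side (looks the same every 60 degrees). Starts on the round box.
- lid_round_knob (a point): Loose round pale wooden lid, 84 mm in diameter, plate 10 mm thick, 90 g; on top a dark round grip knob, 24 mm thick, 36 mm high; below a round plug, 46 mm wide, 8 mm deep. Point: on the knob's axis, 24 mm above the plate's top, 42 mm above the plug's bottom; z up, yaw has no meaning. Starts on the square box.
- box_square: Loose open-topped square brown wooden box, 104 mm a side, cavity square, 62 mm wide; 50 mm high, thick walls, bottom 12 mm thick, about 0.3 kg. Origin at the centre of its underside, z up, sides parallel to its x and y. A lid seated on it has its listed knob point 84 mm above this origin.
- box_hex: Loose open-topped regular hexagonal brown wooden box, 104 mm across flats, 120 mm across corners, cavity hexagonal, 62 mm across flats; 50 mm high, thick walls, bottom 12 mm thick, about 0.3 kg. Origin at the centre of its underside, z up, x points at the middle of a flat side. A lid seated on it has its listed knob point 84 mm above this origin.
- box_round: Loose open-topped round brown wooden box, 108 mm in diameter, cavity round, 62 mm in diameter; 50 mm high, thick walls, bottom 12 mm thick, about 0.3 kg. Origin at the centre of its underside, z up, yaw has no meaning. A lid seated on it has its listed knob point 84 mm above this origin.
- felt_board: Fixed flat board with grey felt on top, 130 x 130 mm, 6 mm thick, the free spot for one lid; origin at the centre of its underside, sides parallel to its x and y. A lid standing on it rests on its plug, with its knob point 48 mm above this origin.
- glue_bottle: Upright glue bottle standing among the boxes, 48 mm in diameter, 110 mm high; origin at the centre of its underside. A bystander.
Mind the look-alikes: they are no part of the job. What is shaped like the part that bears lid_square_knob but pink is not meant.

How it is judged:
By the outcome, as a careful person would: the job done as asked, in the order asked, and still so for the second after the job is handed in, with the robot touching nothing.
It also fails if it takes over 112 s, if anything falls off the work surface, if the arm or the gripper's body presses on something with over 40 N, if the wrist force passes 120 N, or if a joint passes its speed limit or range.

## Working session

There is one attempt and no reset: what is moved stays moved. The work goes in short steps, each a Python script; the robot and the scene stay as the last script left them, time stands still between calls to the robot, and variables do not carry over. Pictures are saved under pics/ and viewed, at most 14 in all, crops included, and the job is handed in when it is done.

```bash
mkdir -p pics
python3 - <<'E'
from bench import *
import cv2,numpy as np
for n in ("scene","top"):
    c=capture(n); cv2.imwrite(f"pics/{n}0.png",c["image"])
    print(n,c["intrinsics"].tolist(),c["R"].round(3).tolist(),c["t"].round(3).tolist())
    for q in ["lid_square_knob","lid_hex_knob","lid_round_knob","box_square","box_hex","box_round","felt_board","glue_bottle"]:
        print(q,[(round(d["conf"],2),np.round(d["xy"]).tolist()) for d in spot_in(n,q)])
print(current_clock(),current_orientation())
E
```

```text
scene [[489.91073423618076, 0.0, 281.8237059007233], [0.0, 489.91073423618076, 203.44295271711772], [0.0, 0.0, 1.0]] [[0.747, 0.665, 0.019], [0.465, -0.502, -0.729], [-0.475, 0.554, -0.684]] [-0.485, -0.167, 1.457]
lid_square_knob [(0.91, [414.0, 189.0]), (0.9, [358.0, 158.0]), (0.8, [322.0, 214.0])]
lid_hex_knob [(0.69, [258.0, 182.0])]
lid_round_knob [(0.59, [130.0, 283.0])]
box_square [(0.87, [138.0, 301.0])]
box_hex [(0.67, [351.0, 179.0])]
box_round [(0.96, [258.0, 201.0])]
felt_board [(0.7, [263.0, 251.0])]
glue_bottle [(0.79, [200.0, 310.0]), (0.21, [129.0, 282.0])]
top [[532.2535199208893, 0.0, 280.080967731587], [0.0, 532.2535199208893, 205.01820717516338], [0.0, 0.0, 1.0]] [[0.005, -1.0, -0.017], [-0.991, -0.002, -0.131], [0.131, 0.017, -0.991]] [0.087, 0.597, 1.358]
lid_square_knob [(0.91, [164.0, 151.0]), (0.76, [173.0, 206.0]), (0.61, [316.0, 207.0])]
lid_hex_knob [(0.68, [271.0, 264.0])]
lid_round_knob [(0.75, [430.0, 248.0]), (0.39, [184.0, 218.0])]
box_square [(0.55, [415.0, 253.0]), (0.45, [183.0, 219.0])]
box_hex [(0.59, [185.0, 219.0])]
box_round [(0.98, [253.0, 251.0])]
felt_board [(0.81, [315.0, 208.0])]
glue_bottle [(0.88, [408.0, 193.0]), (0.64, [255.0, 269.0])]
0.9 [ 9.92641117e-01  1.21093404e-01  3.98866623e-06 -5.43818798e-06]
```

View pics/top0.png

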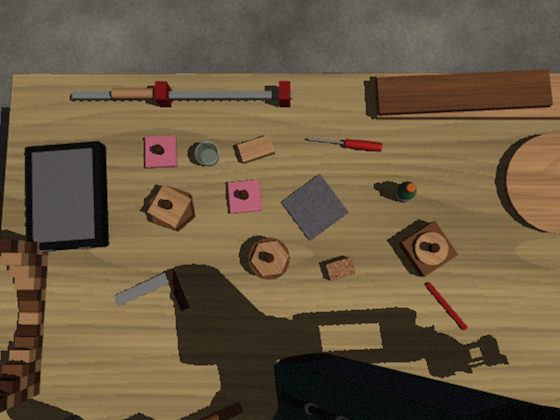

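View pics/scene0.png

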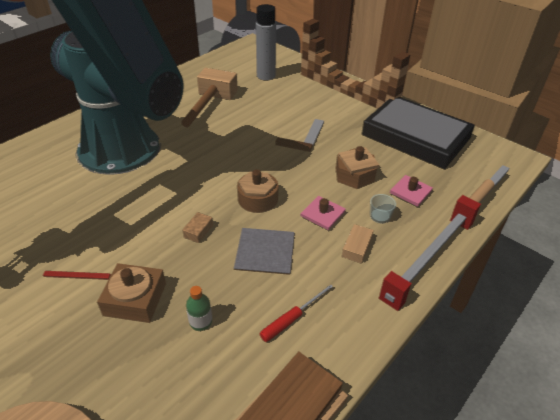

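Top picture: square lid on hex box at (170,207), hex lid on round box (268,257), round lid on square box (430,247), free board (315,207), bottle (405,190). The pink ones at (160,152) and (243,196) are decoys. Next: coarse positions, then near wrist views.

```bash
cat > h.py <<'E'
from bench import *
import cv2,numpy as np
from scipy.optimize import differential_evolution
from scipy.spatial.transform import Rotation as Ro
def q(yaw): return (Ro.from_euler('z',yaw)*Ro.from_quat([1,0,0,0])).as_quat()  # tool x at yaw, y at yaw-90deg
def project(c,P,wrist):
    X=P@c["R"].T+c["t"]; K=c["intrinsics"]
    if wrist:
        r=np.linalg.norm(X[...,:2],axis=-1); s=np.arctan2(r,X[...,2])/np.maximum(r,1e-9)
        return K[0,0]*X[...,0]*s+K[0,2],K[1,1]*X[...,1]*s+K[1,2]
    return K[0,0]*X[...,0]/X[...,2]+K[0,2],K[1,1]*X[...,1]/X[...,2]+K[1,2]
def cloud(c,wrist):
    K=c["intrinsics"]; v,u=np.mgrid[:420,:560]; a=(u-K[0,2])/K[0,0]; b=(v-K[1,2])/K[1,1]
    if wrist:
        th=np.hypot(a,b); s=np.tan(np.minimum(th,1.5))/np.maximum(th,1e-9); a,b=a*s,b*s
    z=c["range_z"]; X=np.stack([a*z,b*z,z],-1)
    W=(X-c["t"])@c["R"]; W[z<=0]=np.nan; return W
def rect(c,ctr,z,wrist,half=.09,step=.001):
    """image and height map resampled on plane z; rows=x, cols=y"""
    g=np.arange(-half,half,step); x,y=np.meshgrid(ctr[0]+g,ctr[1]+g,indexing='ij')
    u,v=project(c,np.stack([x,y,np.full_like(x,z)],-1),wrist); u,v=u.astype('f4'),v.astype('f4')
    H=cv2.remap(cloud(c,wrist)[...,2].astype('f4'),u,v,cv2.INTER_NEAREST)
    return x,y,H,cv2.remap(c["image"],u,v,cv2.INTER_LINEAR)
def sdf(x,y,p,n,ap):
    dx,dy=x-p[0],y-p[1]
    if n==0: return np.hypot(dx,dy)-ap
    a=p[2]+2*np.pi*np.arange(n)/n
    return np.max([dx*np.cos(t)+dy*np.sin(t) for t in a],0)-ap
def fit(c,ctr,z,n,ap,wrist,lo,hi,ignore=0.):
    x,y,H,_=rect(c,ctr,z,wrist); M=(H>lo)&(H<hi)
    per=2*np.pi/max(n,1)
    def f(p):
        s=sdf(x,y,p,n,ap); w=np.abs(s)<.03
        if ignore: w&=~((H>hi))
        m=1/(1+np.exp(s/.001)); return np.sum(np.abs(m-M)[w])/ (2*np.pi*ap/.001)
    r=differential_evolution(f,[(ctr[0]-.03,ctr[0]+.03),(ctr[1]-.03,ctr[1]+.03),(0,per if n else .01)],seed=1,maxiter=60,popsize=10)
    return r.x,r.fun   # fun ~ mean edge misfit in mm
SH={'square':(4,),'hex':(6,),'round':(0,)}
def fitlid(c,ctr,s,wrist,z=.06): return fit(c,ctr,z,SH[s][0],.042,wrist,z-.0045,z+.01,1)
def fitbox(c,ctr,s,wrist): return fit(c,ctr,.05,SH[s][0],.054 if s=='round' else .052,wrist,.035,9)
def knob(c,ctr,wrist,ztop):
    W=cloud(c,wrist); m=(np.hypot(W[...,0]-ctr[0],W[...,1]-ctr[1])<.035)&(abs(W[...,2]-ztop)<.006)
    P=W[m]; return np.median(P,0),m.sum()
E
python3 - <<'E'
from h import *
c=capture("top"); W=cloud(c,0)
for n,(u,v) in dict(hexbox=(172,207),roundbox=(266,258),sqbox=(428,247),felt=(315,207),bottle=(407,190)).items():
    print(n,W[v-3:v+4,u-3:u+4].reshape(-1,3).round(3)[[0,24,48]].tolist())
P=[]
for n,lid,box,uv in [('A','square','hex',(172,207)),('B','hex','round',(266,258)),('C','round','square',(428,247))]:
    ctr=np.nanmedian(W[uv[1]-4:uv[1]+5,uv[0]-4:uv[0]+5].reshape(-1,3),0)
    k=knob(c,ctr,0,.096); print(n,'knob',k,'lid',fitlid(c,ctr,lid,0),'box',fitbox(c,ctr,box,0))
f=W[207,315]; print('felt',fit(c,f,.006,4,.065,0,.003,.012))
E
```

```text
hexbox [[0.591, 0.369, 0.099], [0.587, 0.367, 0.073], [0.58, 0.361, 0.062]]
roundbox [[0.465, 0.132, 0.054], [0.456, 0.123, 0.093], [0.449, 0.115, 0.095]]
sqbox [[0.495, -0.281, 0.063], [0.487, -0.288, 0.065], [0.478, -0.289, 0.09]]
felt [[0.605, 0.004, -0.0], [0.596, -0.004, 0.006], [0.588, -0.012, 0.007]]
bottle [[0.637, -0.225, 0.09], [0.627, -0.23, 0.105], [0.622, -0.241, 0.088]]
A knob (array([0.59153982, 0.37721299, 0.09528113]), np.int64(70)) lid (array([0.59153307, 0.37681565, 1.06946097]), np.float64(3.0389643630332657)) box (array([0.58773502, 0.37430821, 0.73317984]), np.float64(2.766322258072313))
B knob (array([0.45642337, 0.11513676, 0.09667709]), np.int64(63)) lid (array([0.45643486, 0.11493228, 0.14088893]), np.float64(2.6544026611495886)) box (array([0.45666905, 0.11756311, 0.00367604]), np.float64(1.6112814284811905))
C knob (array([ 0.4827152 , -0.29687501,  0.09700571]), np.int64(70)) lid (array([ 0.48280473, -0.29784605,  0.00741439]), np.float64(3.1559020838047545)) box (array([ 0.48344808, -0.29506712,  0.57088279]), np.float64(2.4758561120640357))
felt (array([ 0.59620033, -0.00398585,  0.63538308]), np.float64(12.565340690287137))
```

Run:
```python
from h import *
tiles=[]
for n,lid,box,x,y in [('C','round','square',.483,-.296),('F',None,None,.596,-.004),('B','hex','round',.4565,.116),('A','square','hex',.589,.376)]:
    yaw=np.arctan2(y,x)
    move_ptp([x-.04*np.cos(yaw),y-.04*np.sin(yaw),.26],q(yaw)); sleep(.2)
    c=capture("wrist"); np.savez(f"w{n}.npz",**{k:c[k] for k in c}); ctr=(x,y)
    if lid:
        print(n,'knob',knob(c,ctr,1,.096),'lid',fitlid(c,ctr,lid,1),'box',fitbox(c,ctr,box,1))
        im=rect(c,ctr,.06,1)[3]
    else: im=rect(c,ctr,.006,1)[3]
    tiles.append(cv2.resize(im,(270,270))); 
    if n=='C': raw=c["image"]
cv2.imwrite("pics/t.png",np.vstack([np.hstack(tiles[:2]),np.hstack(tiles[2:])])); cv2.imwrite("pics/raw.png",raw)
print(current_clock())
```

```text
C knob (array([ 0.48509843, -0.29590431,  0.09637835]), np.int64(335)) lid (array([ 0.48487051, -0.29525562,  0.00561854]), np.float64(1.5307889522714844)) box (array([ 0.48536334, -0.29355985,  0.57746485]), np.float64(1.921973938447097))
B knob (array([0.45862893, 0.11747426, 0.09641948]), np.int64(334)) lid (array([0.45780735, 0.11752844, 0.15190541]), np.float64(1.6691108657070137)) box (array([0.45803155, 0.12033982, 0.00762576]), np.float64(1.5746976592348378))
A knob (array([0.59325797, 0.3801033 , 0.0964485 ]), np.int64(349)) lid (array([0.59275144, 0.38018497, 1.07787083]), np.float64(1.9134766616459031)) box (array([0.58961888, 0.37842775, 0.73967056]), np.float64(2.145269159172134))
6.5333
```

View pics/t.png

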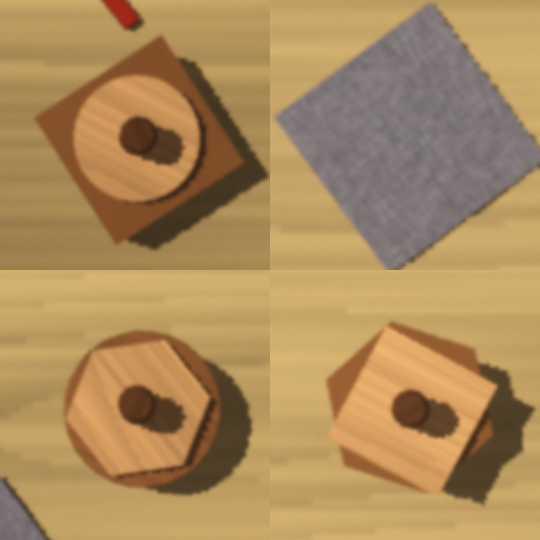

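The tiles confirm the assignment: round on square box, board, hex on round, square on hex. Wrist and top differ by 2–3 mm, so I'll look at A from two opposite tool yaws to resolve the wrist camera's bias.

Run:
```python
from h import *
x,y=.59,.379; y0=np.arctan2(y,x); print(current_joint_pos())
for d in (-np.pi/2,np.pi/2):
    yaw=y0+d
    move_ptp([x-.04*np.cos(yaw),y-.04*np.sin(yaw),.26],q(yaw)); sleep(.2)
    c=capture("wrist")
    print(d,'knob',knob(c,(x,y),1,.096)[0],'lid',fitlid(c,(x,y),'square',1),'box',fitbox(c,(x,y),'hex',1))
z=np.load("wF.npz"); c={k:z[k] for k in z}
X,Y,H,im=rect(c,(.596,-.004),.006,1,half=.12); hsv=cv2.cvtColor(im,cv2.COLOR_BGR2HSV); m=(hsv[...,1]<60).astype('u1')
cn=max(cv2.findContours(m,0,2)[0],key=cv2.contourArea); r=cv2.minAreaRect(cn); print(r, .596-.12+r[0][1]*.001,-.004-.12+r[0][0]*.001)
print(current_clock())
```

```text
[ 4.61891167e-01  3.89903878e-01  1.26861376e+00 -1.26967346e-04
  1.48244622e+00  1.46598530e+00]Traceback (most recent call last):
  File "<stdin>", line 5, in <module>
bench.PlanningError: the arm cannot take that pose within its joint ranges
```

Run:
```python
from h import *
x,y=.59,.379; y0=np.arctan2(y,x)
for d in (np.pi/2,np.pi):
    yaw=y0+d
    move_ptp([x-.04*np.cos(yaw),y-.04*np.sin(yaw),.26],q(yaw)); sleep(.2)
    c=capture("wrist")
    print(d,'knob',knob(c,(x,y),1,.096)[0],'lid',fitlid(c,(x,y),'square',1),'box',fitbox(c,(x,y),'hex',1))
z=np.load("wF.npz"); c={k:z[k] for k in z}
X,Y,H,im=rect(c,(.596,-.004),.006,1,half=.12); hsv=cv2.cvtColor(im,cv2.COLOR_BGR2HSV); m=(hsv[...,1]<60).astype('u1')
cn=max(cv2.findContours(m,0,2)[0],key=cv2.contourArea); r=cv2.minAreaRect(cn); print(r, .596-.12+r[0][1]*.001,-.004-.12+r[0][0]*.001)
print(current_clock(),current_joint_pos())
```

```text
1.5707963267948966 knob [0.59271509 0.38060571 0.09636838] lid (array([0.59285559, 0.38003163, 1.07858167]), np.float64(1.9172211226406366)) box (array([0.58963688, 0.37838091, 0.73112198]), np.float64(2.1042058972062754))
3.141592653589793 knob [0.59233929 0.38007255 0.09625015] lid (array([0.59305429, 0.38012624, 1.07927517]), np.float64(1.9156440375824988)) box (array([0.58972953, 0.37863609, 0.74229834]), np.float64(2.13117050303888))
((123.36308288574219, 121.5794677734375), (129.822021484375, 129.68215942382812), 53.530765533447266) 0.5975794677734375 -0.0006369171142578123
9.825 [ 4.77774335e-01  5.22583903e-01  1.05385260e+00 -2.44589850e-05
  1.56512752e+00 -1.66357626e+00]
```

Wrist measurements agree at all yaws (within 0.3 mm), so I trust them. I'll move the square lid to the board, then look again at the opened hex box.

```bash
cat >> h.py <<'E'
def go(x,y,z,yaw,rate=None):
    (servo_line([x,y,z],q(yaw),rate=rate) if rate else move_ptp([x,y,z],q(yaw)))
def ok(x,y,z,yaw): return inverse_kinematics([x,y,z],q(yaw)) is not None
def pick(x,y,kz,yaw):
    move_gripper(.055); go(x,y,.20,yaw); go(x,y,kz-.019,yaw,.12); move_gripper(.0); sleep(.2)
    print('gap',current_finger_gap(),'grip',current_grip_force(),'F',current_force())
    go(x,y,.20,yaw,.15); print('lifted gap',current_finger_gap())
def place(x,y,kz,yaw):
    go(x,y,.20,yaw); go(x,y,kz-.019+.012,yaw,.15); sleep(.2)
    hit=servo_line([x,y,kz-.019-.002],q(yaw),rate=.02,contact_N=4); p=current_position()
    print('hit',hit,'dz mm',1e3*(p[2]-(kz-.019)),'xy',1e3*(p[:2]-np.array([x,y])))
    move_gripper(.055); sleep(.2); go(x,y,.20,yaw,.15)
def look(x,y,n=None,z=.26):
    yaw=np.arctan2(y,x); go(x-.04*np.cos(yaw),y-.04*np.sin(yaw),z,yaw); sleep(.2)
    c=capture("wrist"); np.savez(f"{n}.npz",**{k:c[k] for k in c}) if n else 0; return c
E
python3 - <<'E'
from h import *
x,y=.593,.3801; yaw=np.arctan2(y,x)+np.pi
assert ok(x,y,.065,yaw)
pick(x,y,.084,yaw)
bx,by=.5976,-.0006; yb=np.pi*.9
place(bx,by,.048,yb)
c=look(bx,by,'vF'); print('S',knob(c,(bx,by),1,.060),fitlid(c,(bx,by),'square',1,.024))
i1=rect(c,(bx,by),.024,1)[3]
c=look(.5897,.3785,'vA'); print('boxhex',fitbox(c,(.5897,.3785),'hex',1)); i2=rect(c,(.5897,.3785),.05,1)[3]
cv2.imwrite("pics/t2.png",np.hstack([cv2.resize(i,(360,360)) for i in (i1,i2)]))
print(current_clock())
E
```

```text
gap 0.00020979114712499033 grip 0.0 F [-0.22114377 -0.87343369  0.46507161]
lifted gap 0.00048351146162939893
hit False dz mm -1.986719714092023 xy [ 0.06766014 -0.01911302]
S (array([nan, nan, nan]), np.int64(0)) (array([0.59300241, 0.00978969, 0.89353982]), np.float64(24.594132224437526))
boxhex (array([0.58969593, 0.37837116, 0.73686469]), np.float64(2.085500671797744))
24.725
  return _methods._mean(a, axis=axis, dtype=dtype,
  ret = um.true_divide(
```

View pics/t2.png

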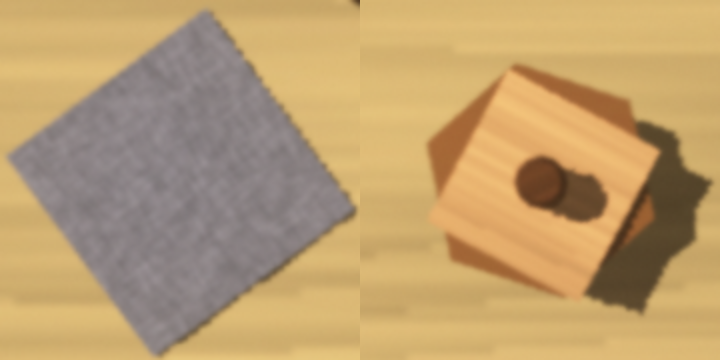

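The grip closed on nothing: the lid is still in place at (540,182) in the right tile and the board is empty. I'll repeat the descent open and inspect before closing.

Run:
```python
from h import *
x,y=.593,.3801; yaw=np.arctan2(y,x)+np.pi
t=current_clock(); go(x,y,.12,yaw); print(current_clock()-t,current_position(),current_finger_gap())
go(x,y,.065,yaw,.12); print(current_clock()-t,current_position(),current_orientation(),q(yaw),current_finger_gap(),current_force())
a=capture("scene")["image"][90:240,280:480]; w=capture("wrist"); 
cv2.imwrite("pics/d.png",np.hstack([cv2.resize(a,(400,300)),cv2.resize(w["image"],(400,300))]))
print(current_clock()-t)
```

```text
2.6417 [0.59307089 0.38019204 0.12014997] 0.05496624432565539
3.25 [0.59319327 0.38018711 0.06513293] [-2.81144742e-01  9.59665374e-01 -5.10049696e-06  5.85343942e-05] [-0.28116069  0.9596607   0.         -0.        ] 0.05505610896065961 [ 0.20495027 -0.87989246 -0.09606355]
3.349999999999998
```

View pics/d.png

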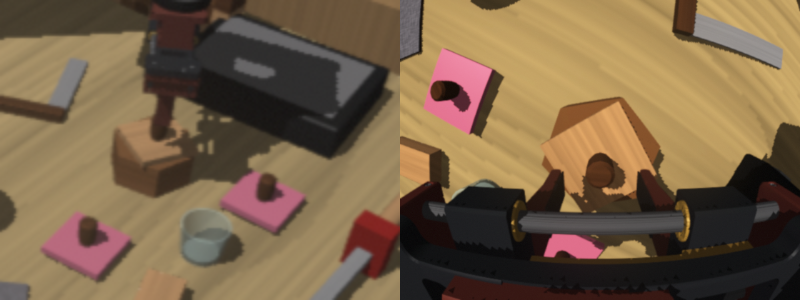

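Run:
```python
from h import *
p=current_position(); T=Ro.from_quat(current_orientation()).as_matrix()
c=capture("wrist"); s=capture("scene")
print(knob(c,p,1,.096), 'tcp',p)
iw=cv2.resize(c["image"],None,fx=2,fy=2); 
si=s["image"].copy(); sc=cv2.resize(si[100:220,300:420],None,fx=4,fy=4,interpolation=2)
for dy in(-.0275,0,.0275):
  for dz,col in((0,(0,0,255)),(-.019,(0,255,0))):
    P=p+T@[0,dy,dz]
    u,v=project(c,P,1); cv2.circle(iw,(int(2*u),int(2*v)),5,col,2)
    u,v=project(s,P,0); cv2.circle(sc,(int(4*(u-300)),int(4*(v-100))),3,col,1)
print((T@[1,0,0]).round(2))
cv2.imwrite("pics/e.png",np.hstack([iw[180:660,160:480+160][:480,:320] if 0 else cv2.resize(iw[200:520,300:700],(320,256)) if 0 else iw[160:640,260:580],sc]))
```

```text
(array([0.59150811, 0.37920429, 0.09635261]), np.int64(1313)) tcp [0.59384723 0.38051832 0.06607978]
[-0.84 -0.54 -0.  ]
```

View pics/e.png

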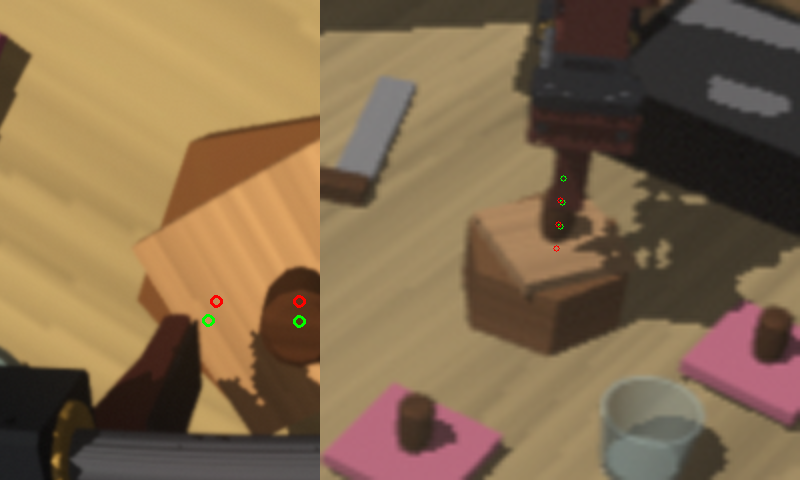

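Run:
```python
from h import *
p=current_position(); T=Ro.from_quat(current_orientation()).as_matrix()
c=capture("wrist"); W=(cloud(c,1)-p)@T*1e3
print('tcp',p,'cam in tool',(( -c["R"].T@c["t"])-p)@T)
for v in range(225,300,8): print(v,[W[v,u].round(0).tolist() for u in range(190,236,9)])
m=(abs(W[...,0])<60)&(abs(W[...,1])<60)&(W[...,2]<-20)&(W[...,2]>-60)
for side in(-1,1):
    P=W[m&(side*W[...,1]>18)]; print(side,len(P),P.min(0) if len(P) else '',P.max(0) if len(P) else '')
for n in range(3): print(current_position(),current_force())
```

```text
tcp [0.59379111 0.3805234  0.06616322] cam in tool [ 0.06689084  0.0002144  -0.20291017]
225 [[-17.0, -80.0, 66.0], [-17.0, -72.0, 66.0], [-1.0, -51.0, 15.0], [2.0, -43.0, 5.0], [2.0, -36.0, 6.0], [2.0, -30.0, 6.0]]
233 [[-24.0, -80.0, 66.0], [-24.0, -72.0, 66.0], [-7.0, -52.0, 17.0], [-4.0, -43.0, 5.0], [-4.0, -37.0, 6.0], [-3.0, -30.0, 4.0]]
241 [[-32.0, -81.0, 65.0], [-32.0, -73.0, 66.0], [-32.0, -64.0, 66.0], [10.0, -32.0, -47.0], [-9.0, -37.0, 5.0], [-9.0, -31.0, 5.0]]
249 [[-39.0, -81.0, 64.0], [-39.0, -73.0, 66.0], [10.0, -35.0, -59.0], [10.0, -30.0, -59.0], [8.0, -27.0, -53.0], [-15.0, -31.0, 5.0]]
257 [[-47.0, -82.0, 65.0], [-47.0, -74.0, 66.0], [10.0, -32.0, -69.0], [8.0, -29.0, -63.0], [3.0, -27.0, -52.0], [-21.0, -31.0, 5.0]]
265 [[-55.0, -83.0, 65.0], [10.0, -34.0, -78.0], [10.0, -31.0, -77.0], [9.0, -27.0, -74.0], [-1.0, -27.0, -53.0], [-27.0, -31.0, 5.0]]
273 [[10.0, -36.0, -86.0], [10.0, -33.0, -86.0], [10.0, -29.0, -85.0], [6.0, -27.0, -78.0], [-4.0, -27.0, -56.0], [-63.0, -41.0, 66.0]]
281 [[11.0, -34.0, -94.0], [10.0, -31.0, -93.0], [9.0, -28.0, -91.0], [3.0, -27.0, -78.0], [-8.0, -27.0, -56.0], [-71.0, -42.0, 65.0]]
289 [[10.0, -33.0, -99.0], [9.0, -30.0, -98.0], [8.0, -27.0, -95.0], [-1.0, -27.0, -79.0], [-80.0, -51.0, 65.0], [-80.0, -42.0, 66.0]]
297 [[27.0, -22.0, -134.0], [28.0, -19.0, -136.0], [27.0, -17.0, -135.0], [27.0, -15.0, -134.0], [27.0, -13.0, -133.0], [27.0, -11.0, -134.0]]
-1 471 [-11.5267755  -36.27051616 -59.95744544] [ 10.73195102 -26.71421383 -39.34616848]
1 467 [-11.4847296   27.44710531 -59.97268036] [ 10.89224032  37.0626192  -39.85643114]
[0.59364605 0.3804628  0.06602303] [-0.09684155  0.76165478  0.50597386]
[0.59364605 0.3804628  0.06602303] [-0.09684155  0.76165478  0.50597386]
[0.59364605 0.3804628  0.06602303] [-0.09684155  0.76165478  0.50597386]
```

The finger tips sit about 40 mm behind the reported TCP (depth shows tips at tool z ≈ −40 mm, y ±27 mm as expected), so the grasp closed above the knob. I'll correct by 40 mm, guarded by contact.

```bash
sed -i 's/-\.019/-TZ/g; 1i TZ=.019+.0395' h.py
python3 - <<'E'
from h import *
c=capture("wrist"); k=knob(c,(.5915,.3792),1,.096)[0]; print(k)
x,y=.5918,.3794; yaw=np.arctan2(.3801,.593)+np.pi
t0=current_clock(); servo_line([x,y,.066],q(yaw),rate=.1)
print(servo_line([x,y,.084-TZ],q(yaw),rate=.05,contact_N=8),current_position(),current_force())
move_gripper(0.); sleep(.2); print(current_finger_gap(),current_grip_force(),current_force())
go(x,y,.15,yaw,.15); print(current_finger_gap(),current_force(),current_clock()-t0)
c=capture("scene"); cv2.imwrite("pics/g.png",cv2.resize(c["image"][60:260,240:440],None,fx=2,fy=2)); print(current_clock())
E
```

```text
[0.59165598 0.37929851 0.09638516]
False [0.59207677 0.37954643 0.0257887 ] [-0.40316544  0.20503303  0.19887452]
0.023447273931918727 30.00034426964703 [0.15677784 0.35062567 1.33825782]
0.02328643553992681 [-0.0340392  -0.04891458 -0.17626533] 2.9917000000000016
31.3167
```

View pics/g.png

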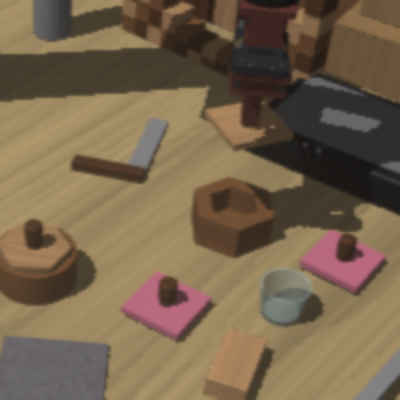

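Square lid held level at (240,125); hex box is open at (232,215). Placing it on the board, then measuring.

```bash
sed -i 's/,\.20,/,.15,/g' h.py
python3 - <<'E'
from h import *
bx,by=.5976,-.0006
place(bx,by,.048,np.pi*.9); print(current_clock())
c=look(bx,by,'vF'); print('S',knob(c,(bx,by),1,.060),fitlid(c,(bx,by),'square',1,.024)); i1=rect(c,(bx,by),.024,1)[3]
b=(.5897,.3785); c=look(*b,'vA'); print('boxhex',fitbox(c,b,'hex',1)); i2=rect(c,b,.05,1)[3]
cv2.imwrite("pics/t3.png",np.hstack([cv2.resize(i,(360,360)) for i in (i1,i2)]))
print(current_clock())
E
```

```text
hit True dz mm 0.042372773025503574 xy [-0.21399271  0.04786037]
36.7583
S (array([ 5.98207654e-01, -2.95716961e-04,  6.04245587e-02]), np.int64(285)) (array([0.59813928, 0.00066067, 0.19371508]), np.float64(1.9225151200494557))
boxhex (array([0.58943576, 0.37791455, 0.73341005]), np.float64(6.028548511420739))
40.9917
```

View pics/t3.png

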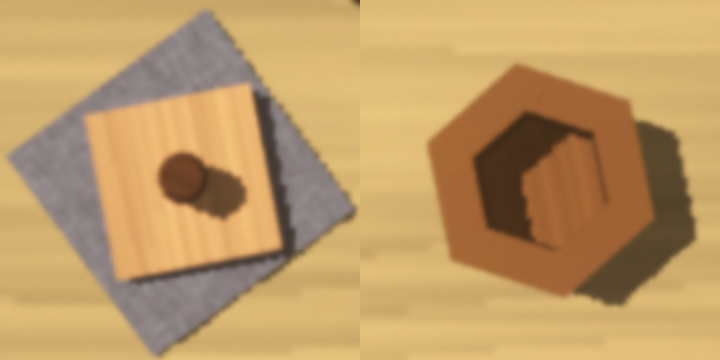

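Run:
```python
from h import *
lx,ly,la=.4582,.1175,.152; bx,by,ba=.5895,.3781,.735
best=None
for g in np.arange(-3.1,3.1,.2):
    for k in range(-1,2):
        p=g+ba-la+k*np.pi/3
        a=inverse_kinematics([lx,ly,.026],q(g)); b=inverse_kinematics([bx,by,.026],q(p))
        if a is None or b is None: continue
        s=max(abs(a[5]),abs(b[5]))
        if best is None or s<best[0]: best=(s,g,p)
print(best); _,g,p=best
pick(lx,ly,.084,g); assert .02<current_finger_gap()<.028
place(bx,by,.084,p); print(current_clock())
b=(bx,by); c=look(*b,'vA2'); print('H',knob(c,b,1,.096),fitlid(c,b,'hex',1),'box',fitbox(c,b,'hex',1)); i1=rect(c,b,.06,1)[3]
b=(.458,.1195); c=look(*b,'vB2'); print('boxround',fitbox(c,b,'round',1)); i2=rect(c,b,.05,1)[3]
cv2.imwrite("pics/t4.png",np.hstack([cv2.resize(i,(360,360)) for i in (i1,i2)]))
print(current_clock())
```

```text
(np.float64(0.17564724412082322), np.float64(1.500000000000004), np.float64(2.0830000000000037))
gap 0.023513897154926605 grip 30.000696908973623 F [ 0.19455058 -0.94438141  5.07167179]
lifted gap 0.02334816783666332
hit True dz mm 0.2205150552035129 xy [-0.22776729 -0.07924225]
50.0167
H (array([0.59123104, 0.37825985, 0.09633822]), np.int64(335)) (array([0.59038322, 0.37802779, 0.73099417]), np.float64(1.696860149415704)) box (array([0.5894828 , 0.37815198, 0.73166148]), np.float64(1.7120704436656513))
boxround (array([0.45843513, 0.12042261, 0.00809276]), np.float64(4.439419271520641))
52.9583
```

View pics/t4.png

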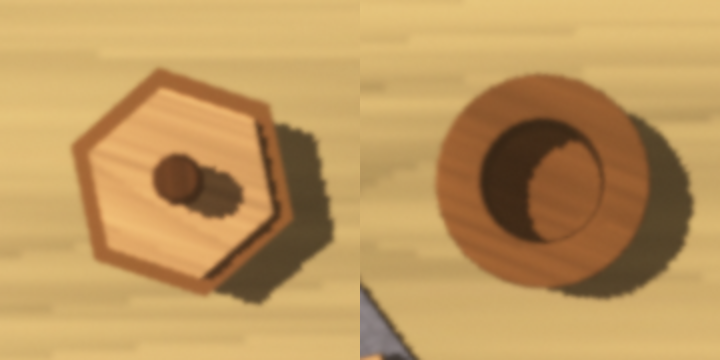

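Hex lid seated and aligned (within 1 mm, 0.1°). Next: round lid to round box (open at (542,180)), then look at the square box.

Run:
```python
from h import *
pick(.485,-.2955,.084,np.arctan2(-.2955,.485)+np.pi/2); assert .02<current_finger_gap()<.028
bx,by=.4582,.1204
place(bx,by,.084,np.arctan2(by,bx)+np.pi/2); print(current_clock())
b=(bx,by); c=look(*b,'vB3'); print('R',knob(c,b,1,.096),fitlid(c,b,'round',1),'box',fitbox(c,b,'round',1)); i1=rect(c,b,.06,1)[3]
b=(.4853,-.2937); c=look(*b,'vC2'); print('boxsq',fitbox(c,b,'square',1)); i2=rect(c,b,.05,1)[3]
cv2.imwrite("pics/t5.png",np.hstack([cv2.resize(i,(360,360)) for i in (i1,i2)]))
print(current_clock())
```

```text
gap 0.023426065372640522 grip 30.000543161295354 F [-0.0159628   0.22018883  3.78849538]
lifted gap 0.023280018311585656
hit True dz mm 0.1471706501041392 xy [-0.16627023  0.00097999]
62.8
R (array([0.45965475, 0.12028455, 0.09637422]), np.int64(339)) (array([0.4590096 , 0.12063649, 0.00965198]), np.float64(1.5281272503126444)) box (array([0.45812473, 0.12033861, 0.0097132 ]), np.float64(1.596997769050763))
boxsq (array([ 0.48523235, -0.29386871,  0.58076629]), np.float64(6.951582872445291))
66.125
```

View pics/t5.png

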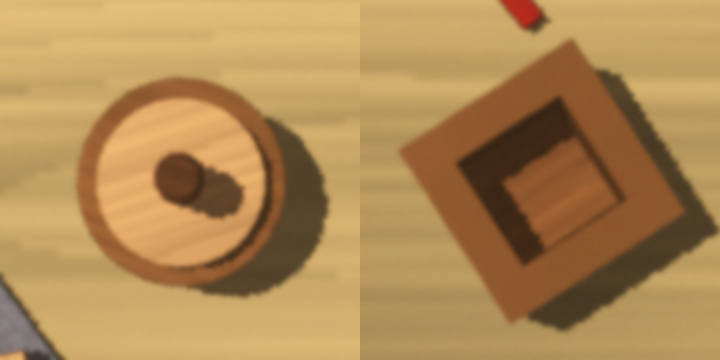

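Round lid is seated centred. Last, the square lid from the board to the square box (open at (542,180)).

Run:
```python
from h import *
lx,ly,la=.5982,.0002,.1935; bx,by,ba=.4850,-.2938,.578
best=None
for g in np.arange(-3.1,3.1,.2):
    for k in (-1,0,1):
        p=g+ba-la+k*np.pi/2
        a=inverse_kinematics([lx,ly,-.01],q(g)); b=inverse_kinematics([bx,by,.026],q(p))
        if a is None or b is None: continue
        s=max(abs(a[5]),abs(b[5]))
        if best is None or s<best[0]: best=(s,g,p)
print(best); _,g,p=best
pick(lx,ly,.048,g); assert .02<current_finger_gap()<.028
place(bx,by,.084,p); print(current_clock())
b=(bx,by); c=look(*b); print('S',knob(c,b,1,.096),fitlid(c,b,'square',1),'box',fitbox(c,b,'square',1))
i1=rect(c,b,.06,1)[3]; s=capture("scene")["image"]
cv2.imwrite("pics/t6.png",np.hstack([cv2.resize(i1,(240,420)) if 0 else cv2.copyMakeBorder(cv2.resize(i1,(240,240)),0,180,0,0,0),s]))
print(current_clock())
```

```text
(np.float64(0.3906315113776362), np.float64(1.7000000000000042), np.float64(0.5137036732051072))
gap 0.02297466084311005 grip 30.0003235519398 F [-1.4937513   0.50081419  1.60744755]
lifted gap 0.02326633307157862
hit True dz mm -0.05455686310010949 xy [-0.2395264   0.21997055]
76.0833
S (array([ 0.48539723, -0.2933031 ,  0.09654414]), np.int64(336)) (array([ 0.48501306, -0.29284364,  0.57902804]), np.float64(1.91327227074944)) box (array([ 0.48525825, -0.29353873,  0.5760446 ]), np.float64(1.9406361557263019))
77.3667
```

View pics/t6.png

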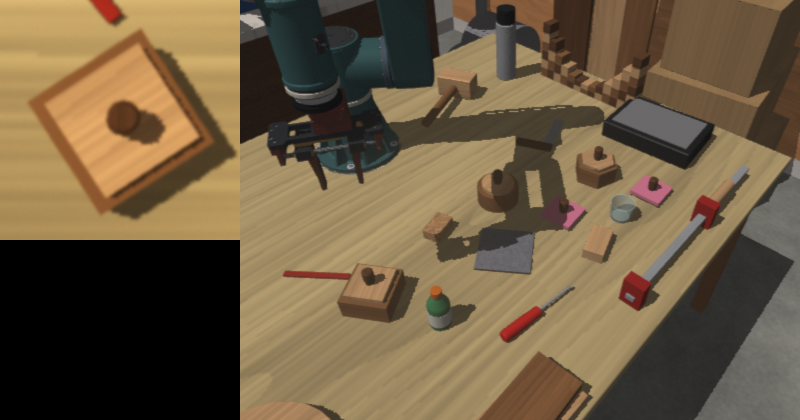

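All three lids are seated on their own boxes: square at (370,290), round at (497,188), hex at (597,165). The bottle is upright at (438,308), the board is empty and the robot is clear.

```bash
python3 -c "from bench import *; print(close_job())"
```

```text
the job is handed in; nothing more can be done
None
```

Job handed in at about 77 s: all three lids sit on their own boxes, measured within about 1 mm of centre and 0.2° of parallel; the square lid went on the felt board first, and the bottle is still upright.

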